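# Fill the pantry caddy with the round canisters

### The arm

A 7-joint arm with a two-finger parallel gripper is mounted at the origin on the work surface. World frame = base frame: x ahead of the robot, y to its left, z up, the work surface at z = 0. Lengths are in m, angles in rad, forces in N, time in s.
With the tool pointing down it reaches from about 0.35 to 0.9 m from the base axis. Payload 19.9 kg.
Tool frame: the origin (TCP) lies between the finger pads; the fingertips stand 19 mm ahead of it and the grasp point (between the pads) is the TCP; z points along the fingers, y is the line along which they close (so a half turn about z gives the same grasp; the last joint's range is limited). The gripper opens to 94 mm and grips with 3 to 60 N. Pads are 16 mm wide; open, the fingers measure 119 mm over their backs; the gripper's body (75 mm by 177 mm) begins 78 mm behind the grasp point.
Start: joints at [1.157, 0.417, -0.01, 1.614, 0.005, 1.111, -0.053], TCP at [0.227, -0.582, 0.224] pointing down, gripper open.
Joint ranges: [-2.81, 2.81], [-0.39, 2.02], [-1.27, 1.25], [0.06, 2.57], [-1.19, 4.33], [0.19, 2], [-2.82, 2.82]. Speed limits (rad/s): [1.89, 1.89, 2.39, 2.39, 3.01, 3.01, 3.01].

### API

Orientations are given as a 3x3 rotation matrix whose columns are the frame's x, y, z axes.
In Python, from rig import robot gives the robot as it stands. Calls block until the motion is done:
- robot.move_ptp(position, orientation): joint-space move of the TCP to a pose.
- robot.move_linear(position, velocity=0.15, frame=None, threshold=None): straight line of the TCP; frame=None keeps the orientation; velocity is the mean speed in m/s. With threshold (N) it stops when the force on the tool has changed by that much, and returns True; else False.
- robot.goto_joints(angles): joint-space move.
- robot.gripper_to(opening): finger opening in m; the grip force is fixed at half the most; returns when the fingers have stopped.
- robot.pause(seconds).
- robot.ik(position, orientation): joint angles nearest the present ones, or None.
- robot.get_state(): the state.
- robot.grab_frame(name): name is "scene" or "top" or "wrist"; returns the picture (384x512x3 uint8, red, green, blue); there is no depth.
- robot.camera_info(name): a dict with "fx", "fy", "cx", "cy" (pixels), "rvec" (rotation vector, rad) and "tvec" (3), from world to camera coordinates, as OpenCV has them. Camera axes: x right, y down, z forward; pixel columns grow to the right and rows downward; lengths in m; the calibration is good to about 2 mm. A picture is of the moment at which its call begins: read the wrist's pose just before it. camera_info takes no time and is no camera call; for the wrist camera it gives the pose at the moment of the call.
A pose or a line that the arm cannot do raises robot.PlanningError and nothing moves.
- robot.sign_off(): hands the job in; it is judged then, once.
The state is a dict: "time": time; "qpos": joint angles; "joint_vel": joint speeds; "effort": joint torques, N m; "ee_pos": TCP position; "tool_rot": TCP orientation; "force": force on the tool from outside, world axes, zero at the start; "moment": the same for the moment, N m; "opening": finger opening in m; "grasp_force": force on a finger pad.
Only numpy, scipy, OpenCV 4.12 (cv2) and the standard library are available. Lean on these libraries where they do the work, as an engineer would, in place of code of your own. Each camera call takes 0.05 s, during which the arm holds its last target. There are 200 camera calls.

### The job

Put the three round canisters with lids into the wooden caddy, each upright and all the way down in the well that fits its size: the small one in the narrowest well, the medium one in the middle-sized and the large one in the widest. Set them down rather than dropping them, do not tip them over, and leave the square canister and the beaker without a lid standing where they are.

Things in the scene. Friction and masses are not known exactly. Their poses are not given: they have to be found in the camera images.
- caddy: Shallow oak caddy fixed to the counter, 106 mm (x) by 290 mm (y), walls 6 mm thick and 28 mm high, floor 6 mm thick; low brass bars on the short ends reach 21 mm farther out. Three square holders stand in it in a row, 90 mm apart, the middle one at its centre, in any order. Origin: centre of its underside, on the counter; y runs along the row, x across it.
- holder_small: Dark wooden block 88 mm square, 16 mm high, fixed in the caddy, with the narrowest well: a round through-hole 54 mm across in its middle (the caddy's floor is the bottom). Origin: centre of the well at the block's underside, level with the caddy's floor, 6 mm above the counter. Axes parallel to the caddy's.
- canister_small: Small round canister: loose upright cylinder of beige stoneware, 38 mm in diameter, with a fixed flat oak lid as wide (10 mm thick) and a round knob on it (16 mm across, 12 mm high); 84 mm high in all, stoneware up to 62 mm; about 0.15 kg, give or take 40 %. Belongs in the holder with the 54 mm well. Origin: centre of its underside; z is its upright axis.
- holder_medium: Dark wooden block 88 mm square, 16 mm high, fixed in the caddy, with the middle-sized well: a round through-hole 66 mm across in its middle (the caddy's floor is the bottom). Origin: centre of the well at the block's underside, level with the caddy's floor, 6 mm above the counter. Axes parallel to the caddy's.
- canister_medium: Medium round canister: loose upright cylinder of beige stoneware, 50 mm in diameter, with a fixed flat oak lid as wide (10 mm thick) and a round knob on it (16 mm across, 12 mm high); 92 mm high in all, stoneware up to 70 mm; about 0.22 kg, give or take 40 %. Belongs in the holder with the 66 mm well. Origin: centre of its underside; z is its upright axis.
- holder_large: Dark wooden block 88 mm square, 16 mm high, fixed in the caddy, with the widest well: a round through-hole 78 mm across in its middle (the caddy's floor is the bottom). Origin: centre of the well at the block's underside, level with the caddy's floor, 6 mm above the counter. Axes parallel to the caddy's.
- canister_large: Large round canister: loose upright cylinder of beige stoneware, 62 mm in diameter, with a fixed flat oak lid as wide (10 mm thick) and a round knob on it (16 mm across, 12 mm high); 100 mm high in all, stoneware up to 78 mm; about 0.32 kg, give or take 40 %. Belongs in the holder with the 78 mm well. Origin: centre of its underside; z is its upright axis.
- square_canister: Look-alike that stays where it is: canister of the same stoneware with the same oak lid and knob, but square, 50 by 50 mm, 92 mm high in all. Loose. Origin: centre of its underside, z up.
- open_beaker: Look-alike that stays where it is: round beaker of the same stoneware, 50 mm in diameter, 70 mm high, hollow and without a lid. Loose. Origin: centre of its underside, z up.
Things that resemble listed ones, but are neither listed nor needed, are in the scene too. What is shaped like the canister_medium but blue is not meant.

How it is judged:
By the outcome, as a careful person would: the job done as asked, in the order asked, and still so for the second after the job is handed in, with the robot touching nothing.
It also fails if it takes over 99 s, if anything falls off the work surface, if the arm or the gripper's body presses on something with over 40 N, if the wrist force passes 120 N, or if a joint passes its speed limit or range.

## Working session

There is one attempt and no reset: what is moved stays moved. The work goes in short steps, each a Python script; the robot and the scene stay as the last script left them, time stands still between calls to the robot, and variables do not carry over. Pictures are saved under pics/ and viewed, at most 14 in all, crops included, and the job is handed in when it is done.

```bash
mkdir -p pics; python3 - <<'E'
from rig import robot
import cv2
for n in("scene","top"):
    cv2.imwrite(f"pics/{n}0.png",cv2.resize(robot.grab_frame(n)[:,:,::-1],(800,600),interpolation=cv2.INTER_CUBIC))
    print(n,robot.camera_info(n))
s=robot.get_state();print(s["time"],s["ee_pos"],s["tool_rot"],s["opening"])
E
```

```text
scene {'fx': 361.5347468324244, 'fy': 361.5347468324244, 'cx': 250.56450772339662, 'cy': 195.65535272847, 'rvec': array([ 0.9946569 ,  2.5910712 , -0.89888868]), 'tvec': array([ 0.36973342, -0.24788974,  1.1709208 ])}
top {'fx': 412.35418451229447, 'fy': 412.35418451229447, 'cx': 259.7523474602801, 'cy': 200.4887371843776, 'rvec': array([ 2.1409014 , -2.20011737,  0.12505241]), 'tvec': array([0.02112891, 0.51014729, 1.02211613])}
0.1 [ 0.22694118 -0.58200931  0.22390637] [[ 9.31656346e-01  3.63340355e-01 -4.88756410e-04]
 [ 3.63340670e-01 -9.31655841e-01  9.75829207e-04]
 [-1.00794634e-04 -1.08672255e-03 -9.99999404e-01]] 0.09411835883896909
```

View pics/scene0.png

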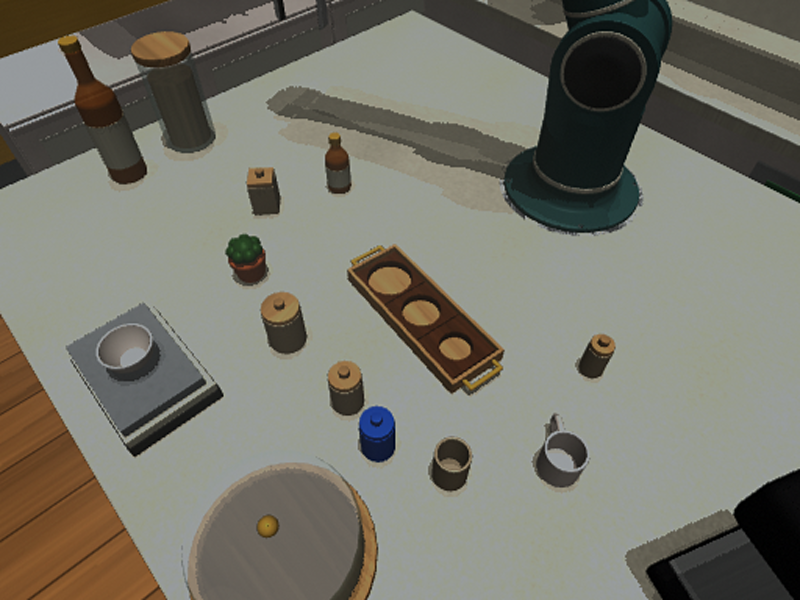

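View pics/top0.png

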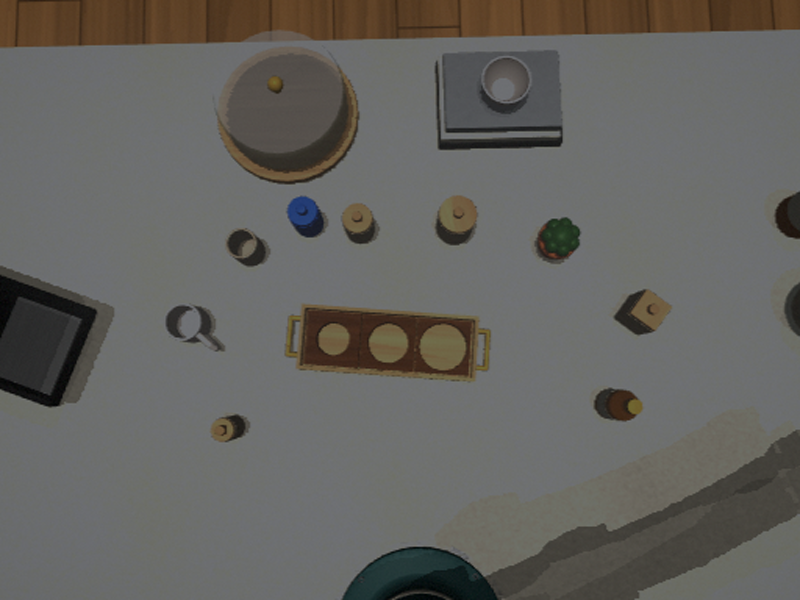

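The scene picture (800-wide pixels) shows three round lidded stoneware canisters: small (597,355), medium (345,388), large (285,322). The blue one (377,433) is excluded by colour, the beaker (452,463) has no lid, and the square one is at (263,190). In the top picture, the knobs are at about (223,429), (357,216) and (459,213). The wells are at (334,339), (388,343) and (443,347), small to large. I'll confirm them in one enlarged crop and compute positions.

```bash
cat > h.py <<'E'
from rig import robot
import numpy as np, cv2
def ray(n,u,v,z,info=None):
    c=info or robot.camera_info(n); R=cv2.Rodrigues(c["rvec"])[0]; o=-R.T@c["tvec"]
    d=R.T@np.array([(u-c["cx"])/c["fx"],(v-c["cy"])/c["fy"],1]); return o+d*(z-o[2])/d[2]
def save(img,name,box,size):
    x0,y0,x1,y1=box; cv2.imwrite(f"pics/{name}.png",cv2.resize(img[y0:y1,x0:x1,::-1],size,interpolation=cv2.INTER_CUBIC))
def down(a):  # tool down, closing line (y) at angle a from world x
    y=np.array([np.cos(a),np.sin(a),0]); z=np.array([0,0,-1.]); return np.column_stack([np.cross(y,z),y,z])
E
python3 - <<'E'
from h import *
k=.64
P={'small':((223,429),(601,340),.084),'med':((357,216),(344,370),.092),'large':((459,213),(279,302),.100),
'wS':((334,339),(456,348),.006),'wM':((388,343),(421,312),.006),'wL':((443,347),(390,280),.006),
'beaker':((243,243),(452,448),.07),'blue':((303,210),(376,418),.092),'square':((652,309),(260,172),.092)}
for n,(a,b,z) in P.items(): print(n,ray('top',a[0]*k,a[1]*k,z).round(3),ray('scene',b[0]*k,b[1]*k,z).round(3))
t=robot.grab_frame("top")
a=cv2.resize(t[120:180,140:310],(800,282),interpolation=cv2.INTER_CUBIC);b=cv2.resize(t[190:250,180:320],(800,343)[:2],interpolation=cv2.INTER_CUBIC)[:300]
c=cv2.resize(robot.grab_frame("scene")[205:285,160:410],(800,256),interpolation=cv2.INTER_CUBIC)
cv2.imwrite("pics/c1.png",np.vstack([a,c])[:,:,::-1])
cv2.imwrite("pics/c2.png",cv2.resize(t[185:250,180:320],(800,371),interpolation=cv2.INTER_CUBIC)[:,:,::-1])
E
```

```text
small [0.336 0.288 0.084] [0.341 0.291 0.084]
med [0.657 0.079 0.092] [0.657 0.081 0.092]
large [ 0.656 -0.078  0.1  ] [ 0.657 -0.076  0.1  ]
wS [0.473 0.127 0.006] [0.467 0.125 0.006]
wM [0.464 0.038 0.006] [0.458 0.034 0.006]
wL [ 0.455 -0.053  0.006] [ 0.45  -0.056  0.006]
beaker [0.624 0.261 0.07 ] [0.619 0.259 0.07 ]
blue [0.669 0.163 0.092] [0.672 0.167 0.092]
square [ 0.5   -0.369  0.092] [ 0.501 -0.365  0.092]
```

View pics/c1.png

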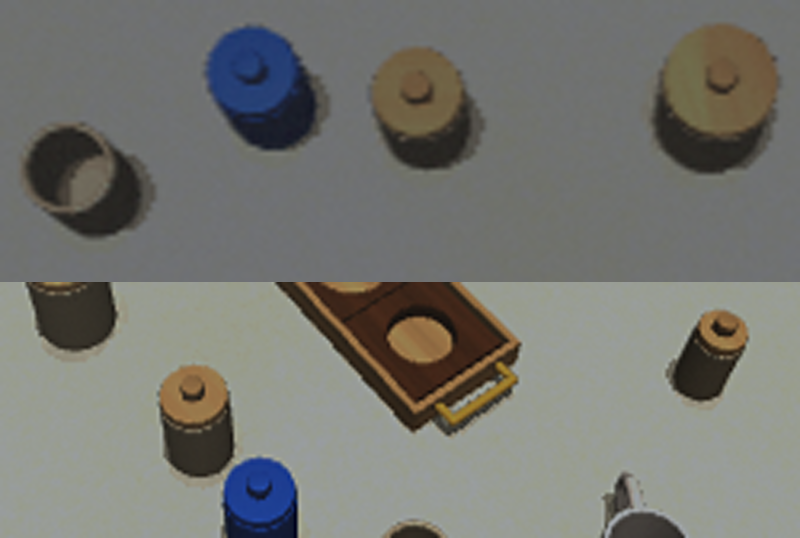

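View pics/c2.png

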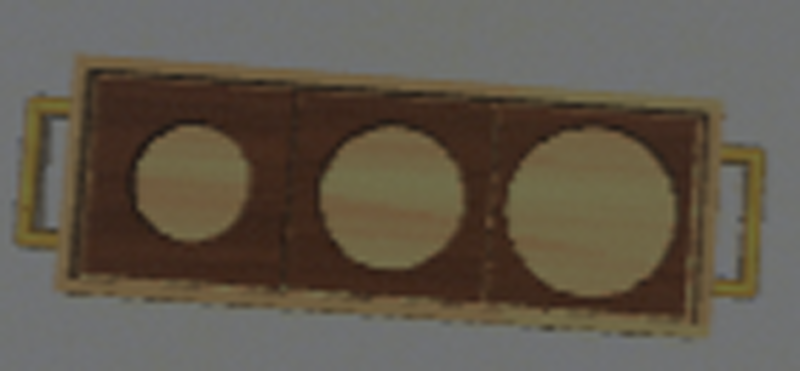

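The crops confirm the picks. Medium (415,90 in the crop) is round, oak-lidded and beige, large (720,80) is wider, and small (720,325) is the narrow one. The blue canister and open beaker are clearly different. Well rims in the caddy crop are centred at about (192,183), (392,198) and (590,211). Now I'll move above the caddy, then above the small canister, and take wrist pictures.

```bash
cat >> h.py <<'E'
def pt(p,a):
    try: robot.move_ptp(p,down(a))
    except robot.PlanningError: robot.move_ptp(p,down(a+np.pi))
E
python3 - <<'E'
from h import *
s=5.7143
for n,u,v,z in[('S',192,183,.022),('M',392,198,.022),('L',590,211,.022),('TL',78,55,.028),('TR',722,100,.028),('BR',708,337,.028),('BL',56,292,.028)]:
    print(n,ray('top',180+(u+.5)/s-.5,185+(v+.5)/s-.5,z).round(4))
p=robot.get_state()["ee_pos"]
robot.move_linear([p[0],p[1],.36],.25)
pt([.46,.04,.36],-.1); i1=robot.camera_info("wrist"); f1=robot.grab_frame("wrist")
pt([.338,.289,.24],-.1); i2=robot.camera_info("wrist"); f2=robot.grab_frame("wrist")
np.save("i.npy",[i1,i2],allow_pickle=True)
save(f1,"w1",(0,0,512,384),(800,600));save(f2,"w2",(0,0,512,384),(800,600))
st=robot.get_state();print(st["time"],st["ee_pos"],st["qpos"].round(2))
E
```

```text
S [0.473  0.1267 0.022 ]
M [0.4639 0.0379 0.022 ]
L [ 0.4557 -0.0501  0.022 ]
TL [0.531  0.1759 0.028 ]
TR [ 0.5032 -0.1101  0.028 ]
BR [ 0.3985 -0.0998  0.028 ]
BL [0.4262 0.1867 0.028 ]
4.5167 [0.33899366 0.2882899  0.24023631] [ 0.32  0.22 -1.2   1.99  0.23  1.08 -1.09]
```

View pics/w1.png

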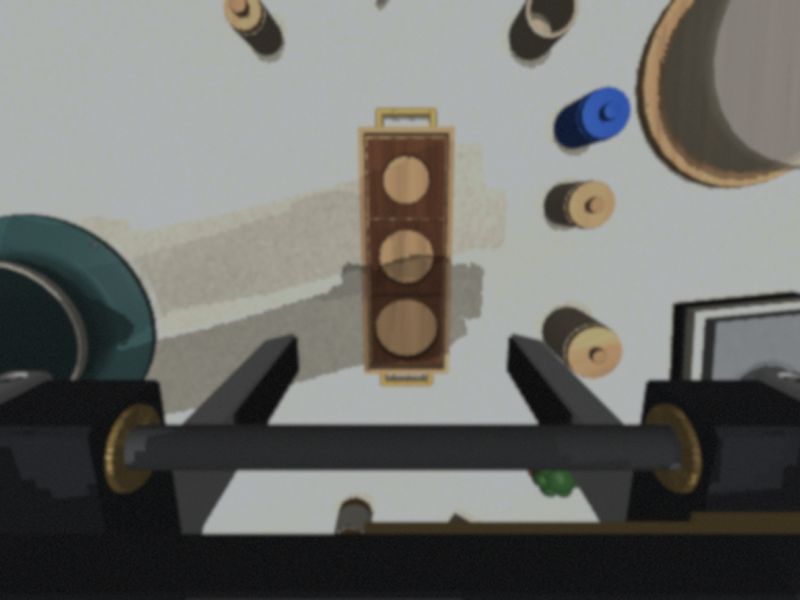

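View pics/w2.png

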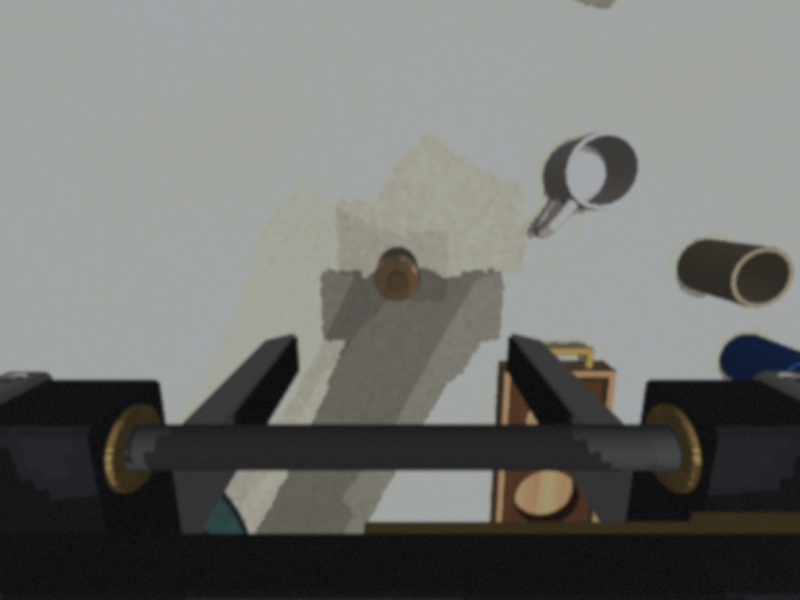

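The w1 picture shows well centres at about (406,180), (406,256) and (406,327), the medium knob at (593,205) and the large knob at (598,354). The w2 picture shows the small canister's knob at (397,281), between the fingers.

```bash
python3 - <<'E'
from h import *
i=np.load("i.npy",allow_pickle=True);k=.64
for n,j,u,v,z in[('S',0,406,180,.014),('M',0,406,256,.014),('L',0,406,327,.014),('med',0,593,205,.092),('lar',0,598,354,.1),('small',1,397,281,.084)]:
    print(n,ray(0,u*k,v*k,z,i[j]).round(4))
for a in(-.1,-.1+np.pi,-.8,.6,1.2):
  for z in(.24,.052):
    q=robot.ik([.338,.289,z],down(a));print(a,z,None if q is None else np.round(q,2))
E
```

```text
S [0.4724 0.1263 0.014 ]
M [0.4636 0.0387 0.014 ]
L [ 0.4547 -0.05    0.014 ]
med [0.653  0.0807 0.092 ]
lar [ 0.6554 -0.0738  0.1   ]
small [0.3346 0.2949 0.084 ]
-0.1 0.24 [ 0.31  0.22 -1.2   1.99  0.23  1.08 -1.09]
-0.1 0.052 [-0.    0.55 -0.93  2.16  0.66  0.75 -1.46]
3.041592653589793 0.24 [ 0.22  0.18 -1.09  1.99  0.18  1.07  2.1 ]
3.041592653589793 0.052 [ 0.11  0.64 -1.09  2.15  0.8   0.83  1.56]
-0.8 0.24 [ 0.19  0.17 -1.05  2.    0.17  1.07 -1.73]
-0.8 0.052 [-0.1   0.49 -0.79  2.16  0.55  0.7  -2.07]
0.6 0.24 [ 0.36  0.24 -1.26  1.99  0.26  1.09 -0.42]
0.6 0.052 [ 0.08  0.61 -1.03  2.15  0.75  0.8  -0.84]
1.2 0.24 [ 0.36  0.25 -1.27  1.99  0.27  1.09  0.17]
1.2 0.052 [ 0.11  0.64 -1.09  2.15  0.8   0.83 -0.28]
```

Measurements agree across three cameras: wells S (.4727,.1265), M (.4638,.0382) and L (.4551,-.050), and the small canister at (.336,.292). I'll pick up and place the small one.

```bash
cat >> h.py <<'E'
W={'S':(.4727,.1265),'M':(.4638,.0382),'L':(.4551,-.050)}
def pick(xy,h,a,zs=.2):
    xy=list(xy); robot.move_linear(xy+[zs],.2,frame=down(a)) if np.hypot(*(robot.get_state()["ee_pos"][:2]-xy))<.06 else pt(xy+[zs],a)
    R=robot.get_state()["tool_rot"]
    print("hit",robot.move_linear(xy+[h],.12,threshold=8)); robot.gripper_to(0); robot.pause(.2)
    s=robot.get_state(); print("grip",s["opening"],s["grasp_force"],s["ee_pos"],s["force"])
    robot.move_linear(list(s["ee_pos"][:2])+[h+.14],.15)
    s=robot.get_state(); print("lifted",s["opening"],s["grasp_force"],s["force"],s["time"])
def over(w,h,a):
    pt(list(W[w])+[h+.10],a); robot.move_linear(list(W[w])+[h+.045],.12)
    i=robot.camera_info("wrist"); np.save(f"i_{w}.npy",[i],allow_pickle=True); save(robot.grab_frame("wrist"),"over"+w,(100,80,420,320),(800,600)); print(robot.get_state()["ee_pos"],robot.get_state()["time"])
E
python3 - <<'E'
from h import *
pick((.336,.292),.052,-.1,.24)
over('S',.052,-.1)
E
```

```text
hit False
grip 0.03746119450852798 29.997638761997223 [0.33596129 0.29200935 0.05197696] [-1.42226598  0.62542688  0.3768739 ]
lifted 0.037857507565501256 29.99677687883377 [-0.71972762 -0.02413147 -1.30420588] 8.675
[0.47297547 0.12699398 0.09766435] 10.2083
```

View pics/overS.png

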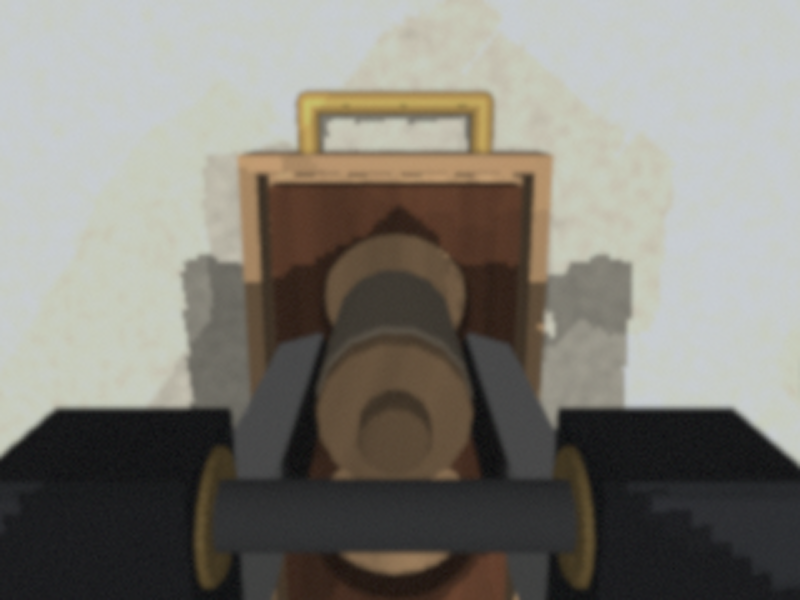

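The picture shows the small canister held upright between the fingers, with the lid centre near (395,405) and the well behind it at about (395,305). I'll check the lid centre against the TCP, then lower it.

```bash
cat >> h.py <<'E'
def place(w,h,off=(0,0)):
    x,y=np.array(W[w])-off
    s=robot.get_state(); robot.move_linear([x,y,s["ee_pos"][2]],.1)
    print("hit",robot.move_linear([x,y,h+.012],.1,threshold=6), robot.move_linear([x,y,h+.003],.025,threshold=4))
    robot.pause(.15); s=robot.get_state(); print("down",s["ee_pos"],s["force"])
def release(h,o):
    robot.gripper_to(o); p=robot.get_state()["ee_pos"]; robot.move_linear([p[0],p[1],.24],.2); print(robot.get_state()["time"])
E
python3 - <<'E'
from h import *
i=np.load("i_S.npy",allow_pickle=True)[0]
for u,v,z in[(395,405,.1177),(395,305,.014),(396,436,.1297)]: print(ray(0,100+u/2.5,80+v/2.5,z,i).round(4))
place('S',.052)
E
```

```text
[0.4725 0.1323 0.1177]
[0.4721 0.1263 0.014 ]
[0.4725 0.1308 0.1297]
hit False True
down [0.47276662 0.12640178 0.05744417] [ 0.65557016 -0.97035015 -0.49049727]
```

It stopped at 0.0574 m, which matches the canister standing on the caddy floor (0.058 expected; the rim would be 0.074). I'll release it and fetch the medium one.

```bash
python3 - <<'E'
from h import *
release(.058,.094)
pick((.655,.0805),.055,-.8,.2)
over('M',.055,-.1)
E
```

```text
13.4667
hit False
grip 0.04942040667102309 29.999631643295288 [0.65510039 0.0804194  0.05503923] [ 1.90943528 -1.38393532  0.63815998]
lifted 0.049423797691766615 29.998324513435364 [-0.10879439 -0.98144199 -2.39180593] 17.65
[0.46438061 0.03858454 0.10061479] 19.125
```

View pics/overM.png

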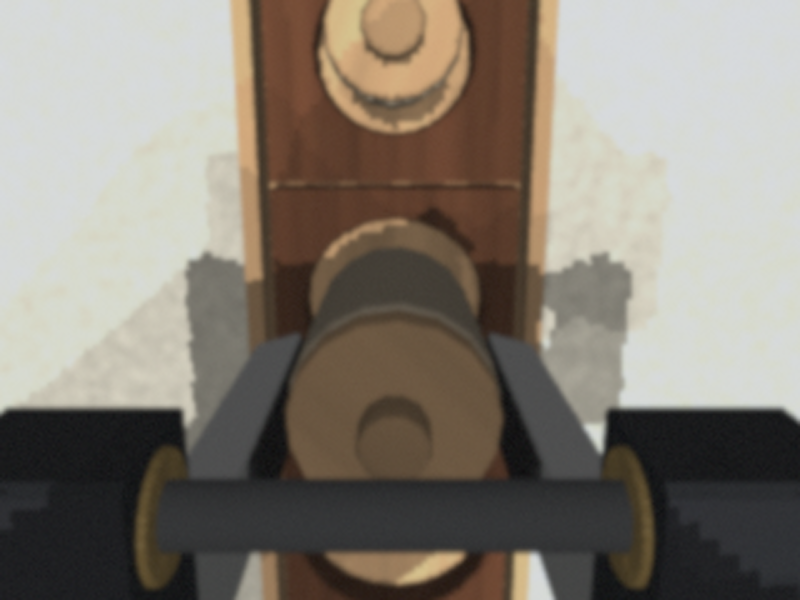

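The small canister stands upright in its well (395,60). The medium one is held upright, with its knob at (395,442), above the middle well. Lower it, release, and fetch the large one if the height is right.

```bash
python3 - <<'E'
from h import *
i=np.load("i_M.npy",allow_pickle=True)[0]
k=ray(0,100+395/2.5,80+444/2.5,.1376,i); print(k)
place('M',.055)
if robot.get_state()["ee_pos"][2]<.063:
    release(.061,.094)
    pick((.656,-.0748),.058,-.8,.2)
    over('L',.058,-.1)
E
```

```text
[0.46387055 0.04315168 0.1376    ]
hit False True
down [0.46397168 0.03806875 0.06049095] [ 0.01179873  0.32844446 -0.52190436]
22.2167
hit False
grip 0.06197147438421832 30.000615119934082 [ 0.65618853 -0.07496409  0.05815919] [ 1.70537723 -1.5862754   3.08680675]
lifted 0.06175648244659427 29.999510943889618 [ 0.86901908  0.07334011 -3.4403063 ] 26.3417
[ 0.45570935 -0.04973537  0.10359011] 27.8417
```

View pics/overL.png

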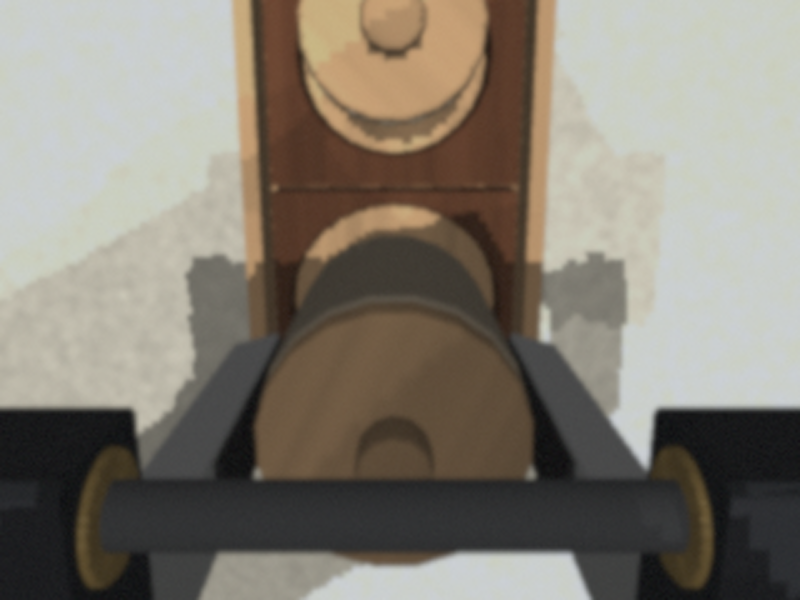

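The medium canister is down in the middle well (393,60). The large one is held upright and centred over the widest well, with its knob at (394,465). Lower and release it, then back off for a check.

```bash
python3 - <<'E'
from h import *
place('L',.058)
if robot.get_state()["ee_pos"][2]<.067:
    release(.064,.094)
    pt([.5,-.3,.36],-.8)
    save(robot.grab_frame("scene"),"end",(80,80,432,344),(800,600)); print(robot.get_state()["force"],robot.get_state()["time"])
E
```

```text
hit False True
down [ 0.4551784  -0.05015667  0.06348683] [ 0.71933867  0.99517082 -1.58842398]
30.7667
[-0.61014109  0.29008594 -0.45899598] 31.9
```

View pics/end.png

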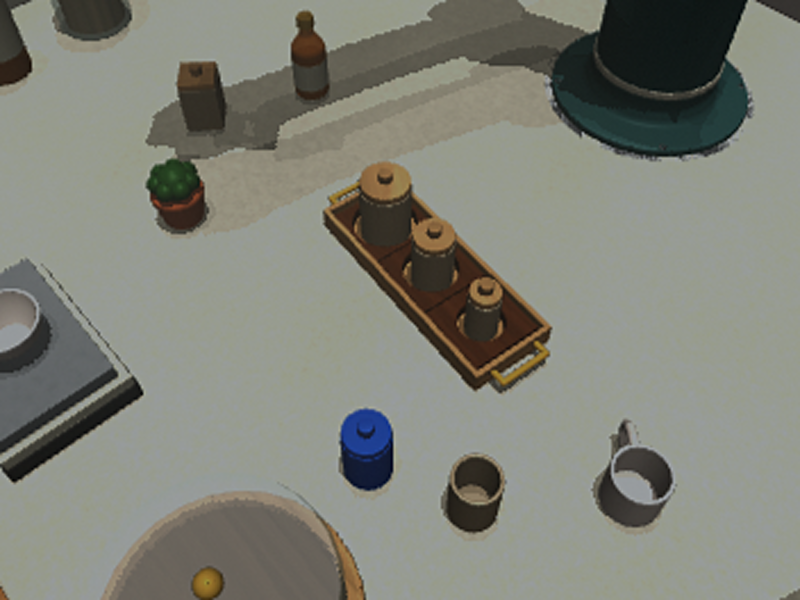

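All three canisters stand upright in their wells, at (385,205), (433,255) and (485,310). The square canister, beaker and blue canister are undisturbed, so I'm handing in.

```bash
python3 -c "
from rig import robot
print(robot.sign_off())"
```

```text
the job is handed in; nothing more can be done
None
```

The small, medium and large canisters stand upright and fully down in their matching wells, the square canister and the beaker were left where they were, and the job was handed in at about 32 s.

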